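# Draw the curing tray out with the C-hook

### The job

Draw the tray out of the white curing bay with the blue-handled draw hook, never touching the tray with the gripper: first swing the hook's curved bar round along its own arc through the steel ring on the tray front, entering from the right and coming out on the left as you face the bay, until its tip has curled well back towards you. Then pull the tray all the way out to its stop with the iron head still lying in it, and let go of the hook so that it stands upright on its foot on the bench, still threaded through the ring. Leave the other things on the bench where they are.

Things in the scene. Friction and masses are not known exactly. Their poses are not given: they have to be found in the camera images.
- bay: white curing bay, fixed on the bench: a box 164 deep (its x) x 146 wide x 115 mm high, open at the front. Origin: middle of the lower edge of its front face, at bench height. Its x axis points level into the bay (the tray comes out along -x), y to its left as seen from the front, z up. Grey fascia at the top front, amber window on the roof.
- tray (a joint): how far the tray is drawn out along the bay's -x, in m: 0 = in, 0.100 = fully out at its hard stop; it starts up to 6 mm out. It stays where it is left; about 2.5 N friction, slightly more when fast. Its grey front panel, 132 wide, from 11 to 69 mm above the bench, is 10 mm in front of the bay when in.
- ring (a point): centre of the steel pull ring standing upright on the middle of the tray front, 34 mm above the bench, 36 mm in front of the tray's panel. Clear hole 24 mm across, bar 7 mm, 38 mm outside; the hole's axis is the bay's y axis (level, across the pull). Rigid with the tray; a short stem joins its far side to the panel. Axes as the bay's.
- draw_hook: draw hook, 0.3 kg, standing on the bench on a round foot 52 mm across; origin under the foot's centre, z up. Straight above the origin: a blue handle 20 x 20 mm square (sides along the hook's x and y) from 46 to 102 mm above the underside, to be gripped. From the post, 32 mm up, a C-shaped level steel bar 8 mm thick goes to a free tip (see hook_centre).
- hook_centre (a point): centre of the hook's arc: 40 mm along the hook's +x from its origin, 32 mm above the underside. The bar's centre line is a circle of radius 40 mm about it: seen from above it starts at the post and runs counter-clockwise 210 degrees (by the hook's -y side, then the far side) to the tip. The C is open on the +y side.
- hook_tip (a point): middle of the free end of the hook's bar, at 74.6 mm x, 20 mm y, 32 mm z in the hook's frame
- hook_bend (a point): point on the bar's centre line 75 degrees back from the tip (68.3 mm x, -28.3 mm y, 32 mm z in the hook's frame): the part of the bar that should lie in the ring when threaded
- iron_head: bright forged iron head (a blade with a short round neck), about 125 x 93 x 20 mm, 0.26 kg, lying loose in the tray inside the bay; the origin is under its middle
- seat (a point): middle of the tray's floor (15 mm above the bench); it moves with the tray, and the iron head lies about it; the tray has low rims
- pin_jar: clear jar with a blue-green lid, 56 mm across, 74 mm high, a bystander; origin at the centre of its underside
- wood_wedge: beech wedge 32 x 90 x 22 mm, a bystander; origin at the centre of its underside
- mallet: rubber mallet 264 mm long, 47 mm high, a bystander; origin at the centre of its underside
Things that resemble listed ones, but are neither listed nor needed, are in the scene too. There is more than one size of the draw_hook; the job needs the larger.

How it is judged:
By the outcome, as a careful person would: the job done as asked, in the order asked, and still so for the second after the job is handed in, with the robot touching nothing.
It also fails if it takes over 51 s, if anything falls off the work surface, if the arm or the gripper's body presses on something with over 40 N, if the wrist force passes 120 N, or if a joint passes its speed limit or range.

### The arm

A 6-joint arm with a two-finger parallel gripper is mounted at the origin on a cart in front of the work surface, level with it; the furniture and walls round the work are solid. World frame = base frame: x ahead of the robot, y to its left, z up, the work surface at z = 0. Lengths are in mm, angles in rad, forces in N, time in s.
With the tool pointing down it reaches from about 400 to 925 mm from the base axis. Payload 12.5 kg.
Tool frame: the origin (TCP) lies on the centre line of the jaws, within the pads' length; the fingertips stand 8 mm ahead of it and the grasp point (between the pads) lies 11 mm behind it; z points along the fingers, x is the direction in which the jaws open and shut, and the axes are right-handed (so a half turn about z gives the same grasp; the last joint's range is limited). The gripper opens to 95 mm and grips with 3 to 60 N. Pads are 20 mm wide; open, the fingers measure 119 mm over their backs; the gripper's body (75 mm by 180 mm) begins 59 mm behind the grasp point.
Start: joints at [-1.384, 0.491, 1.559, -0, 1.092, -0.106], TCP at [180.419, -598.41, 222.661] pointing down, gripper open.
Joint ranges: [-3.1, 3.1], [-0.84, 2.19], [0.05, 2.79], [-1.13, 4.28], [0.06, 2.93], [-2.69, 2.69]. Speed limits (rad/s): [2.22, 2.22, 2.79, 3.14, 3.14, 3.14].

### API

Orientations are given as [roll, pitch, yaw] about the fixed x, y, z axes, in that order (R = Rz(yaw) Ry(pitch) Rx(roll)).
In Python, from cell import env gives the robot as it stands. The module is installed in compiled form; this text tells all that it offers.
- The arm moves only by the tool send_rows, never from a script. Its argument "moves" is a list that holds one entry, the list of rows, each a list of 6 numbers: the shift along the tool's x, y, z as a fraction of full scale, then the turn, a rotation vector about the tool's x, y, z as a fraction of full scale. A call has 1 to 12 rows; each row is the pose to reach, as a shift and turn from the pose commanded when the call began, along the tool's axes at that moment; what a row does not reach only later rows make up. Full scale, the value 1, is 0.3 m for a shift and 90 degrees for a turn. A row lasts 1/12 s, in which the tool goes at most 41.7 mm and 7.16 degrees, less where a joint would pass 70% of its speed; a pose out of reach is approached as far as the arm can. A call with a number of a shift or a turn outside -1 to 1 is refused whole. A call with a gripper value outside its range is refused whole. "grip" is the gripper's target within -1 to 1 (shut at 1, half-way at 0, fully open at -1), set as the call begins (left out, the last holds). The fingers move at their own pace and stop on an object; the grip force is fixed at half the most. Time passes only in rows, so rows that repeat a pose let the fingers close. It gives the time, the measured TCP pose, the force and the opening at its end, in the units of the state.
- env.state(): the state, without advancing time (a new reading comes with each control period).
- env.read_camera(name): name is "scene" or "top"; returns a dict with "image" (384x512x3 uint8, red, green, blue), "mtx" (3x3 intrinsics, pixels), "distortion" ([k1, k2, p1, p2, k3] as OpenCV has them; the pictures are not rectified), "T" (4x4, takes a point from camera to world coordinates). Camera axes: x right, y up, looking along -z (the intrinsics and any distortion apply to the point x, -y, -z); pixel columns grow to the right and rows downward; lengths in mm; the calibration is good to about 2 mm. A picture is of the moment at which its call begins. There is no depth.
- env.job_done(): hands the job in, once; it reports no verdict.
Trained networks look in the newest picture that a camera, given by its name, has taken for a name from the list of things; names that differ only in an ending like _2 or _b are one class to them, and where a whole thing is asked for, a point or a joint stands for the part that bears it (a point fixed in the world has none). Each returns a list of dicts, best first, with "confidence" (0 to 1); they miss things now and then, are a little off and sometimes report something else, mostly with a low value. They report only what shows in the picture. A call takes as long as a camera call. They do not tell look-alikes from the thing itself.
- env.look_for(camera, thing): "xy" ([column, row] in pixels, amid what is visible of it).
- env.outline_of(camera, thing): "region" (384x512 bool, what is visible of it) and "xy" ([column, row] in pixels, amid what is visible of it).
The state is a dict: "t": time; "joints": joint angles; "qvel": joint speeds; "tau": joint torques, N m; "eef_pos": TCP position; "tcp_rot": TCP orientation; "ft_force": force on the tool from outside, world axes, zero at the start; "moment": the same for the moment, N m; "opening": opening from 0.0 (shut) to 1.0 (fully open).
Only numpy, scipy, OpenCV 4.12 (cv2) and the standard library are available. Lean on these libraries where they do the work, as an engineer would, in place of code of your own. Each camera call takes 0.05 s, during which the arm holds its last target. There are 200 camera calls.

## Working session

There is one attempt and no reset: what is moved stays moved. The work goes in short steps, Python scripts to look and compute and a tool call to move; the robot and the scene stay as the last step left them, time stands still between calls to the robot, and variables do not carry over. Pictures are saved under pics/ and viewed, about 8 in all and at most 12, crops included, and the job is handed in when it is done.

Besides the shell and the picture viewer there is one more tool, called after "Emit:" as name(argument=value, ...), one argument or row to a line, values as JSON. send_rows: Moves the arm, as the interface text tells. Its arguments: {"type":"object","properties":{"moves":{"type":"array","items":{"type":"array","items":{"type":"array","items":{"type":"number"}}}},"grip":{"type":"number"}},"required":["moves"]}

```bash
mkdir -p pics
cat > h.py <<'E'
import numpy as np, cv2
from cell import env
def cam(n):
    c=env.read_camera(n); return c
def ray(c,uv):
    p=cv2.undistortPoints(np.array([[uv]],float),np.array(c["mtx"]),np.array(c["distortion"],float))[0,0]
    T=np.array(c["T"]); d=T[:3,:3]@np.array([p[0],-p[1],-1.]); return T[:3,3],d
def onz(c,uv,z):
    o,d=ray(c,uv); return o+d*(z-o[2])/d[2]
def proj(c,P):
    T=np.array(c["T"]); q=(np.atleast_2d(P)-T[:3,3])@T[:3,:3]; q=q*[1,-1,-1]
    return cv2.projectPoints(q,np.zeros(3),np.zeros(3),np.array(c["mtx"]),np.array(c["distortion"],float))[0][:,0]
def save(c,f,box=None,s=1):
    im=c["image"][:,:,::-1]
    if box: im=im[box[1]:box[3],box[0]:box[2]]
    cv2.imwrite(f,cv2.resize(im,None,fx=s,fy=s,interpolation=cv2.INTER_CUBIC))
E
python3 - <<'E'
from h import *
cs={n:cam(n) for n in("scene","top")}
s=env.state();print(s["t"],s["eef_pos"],s["tcp_rot"])
im=np.vstack([cs["scene"]["image"],cs["top"]["image"]])[:,:,::-1]
cv2.imwrite("pics/a.png",im[:384]); cv2.imwrite("pics/b.png",im[384:])
for n in cs:
  print(n,np.round(cs[n]["T"],2).tolist())
  for t in("bay","tray","ring","draw_hook","hook_tip","iron_head","pin_jar","wood_wedge","mallet"):
    print(n,t,[(np.round(d["xy"]).tolist(),round(d["confidence"],2),np.round(onz(cs[n],d["xy"],0)[:2]).tolist()) for d in env.look_for(n,t)[:4]])
E
```

```text
0.1 [ 180.3834838  -598.17980945  222.11567705] [-3.14148758e+00  1.01250401e-03 -1.27796455e+00]
scene [[-0.71, 0.53, -0.47, 187.66], [-0.71, -0.54, 0.46, 241.3], [-0.0, 0.66, 0.75, 698.58], [0.0, 0.0, 0.0, 1.0]]
scene bay [([262.0, 124.0], 0.88, [771.0, -365.0]), ([249.0, 237.0], 0.48, [521.0, -71.0])]
scene tray [([274.0, 147.0], 0.75, [679.0, -319.0])]
scene ring [([270.0, 149.0], 0.65, [683.0, -306.0])]
scene draw_hook [([271.0, 292.0], 0.71, [400.0, -11.0]), ([249.0, 237.0], 0.59, [522.0, -70.0])]
scene hook_tip [([250.0, 238.0], 0.89, [520.0, -71.0]), ([261.0, 124.0], 0.62, [771.0, -362.0]), ([269.0, 294.0], 0.59, [400.0, -6.0])]
scene iron_head [([261.0, 124.0], 0.59, [771.0, -363.0]), ([270.0, 139.0], 0.49, [710.0, -337.0])]
scene pin_jar [([193.0, 175.0], 0.74, [755.0, -101.0])]
scene wood_wedge [([224.0, 204.0], 0.72, [631.0, -94.0])]
scene mallet [([153.0, 215.0], 0.94, [722.0, 43.0])]
top [[-0.02, 0.99, -0.11, 487.46], [-1.0, -0.02, 0.02, -138.55], [0.02, 0.11, 0.99, 916.91], [0.0, 0.0, 0.0, 1.0]]
top bay [([339.0, 128.0], 0.62, [737.0, -328.0])]
top tray [([321.0, 170.0], 0.59, [649.0, -285.0]), ([342.0, 128.0], 0.36, [737.0, -334.0])]
top ring [([318.0, 168.0], 0.6, [653.0, -279.0])]
top draw_hook [([187.0, 298.0], 0.84, [393.0, -8.0]), ([211.0, 240.0], 0.68, [509.0, -58.0])]
top hook_tip [([210.0, 239.0], 0.87, [511.0, -55.0]), ([187.0, 296.0], 0.58, [397.0, -8.0])]
top iron_head [([323.0, 169.0], 0.58, [650.0, -290.0])]
top pin_jar [([219.0, 133.0], 0.95, [731.0, -77.0])]
top wood_wedge [([339.0, 130.0], 0.73, [734.0, -327.0]), ([228.0, 183.0], 0.63, [625.0, -93.0]), ([222.0, 136.0], 0.42, [724.0, -82.0])]
top mallet [([158.0, 132.0], 0.73, [735.0, 53.0])]
```

View pics/a.png

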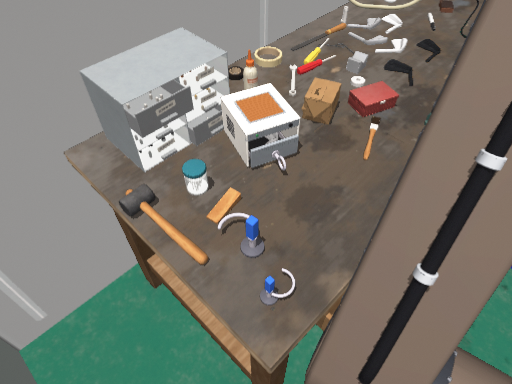

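View pics/b.png

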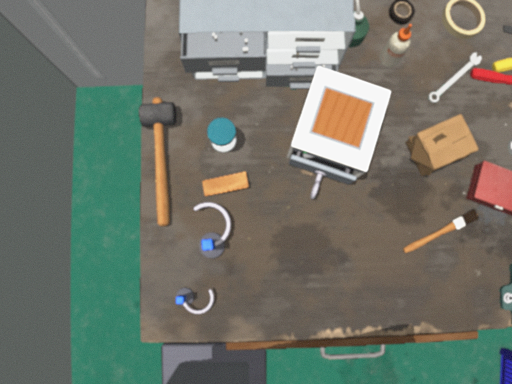

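The large hook is at top pixel (208,245) and scene pixel (252,235). The small look-alike is at top (182,298) and scene (269,292). The tray ring is at top (317,183) and scene (281,160). One close crop next, to confirm the choice and refine the positions.

Run:
```python
from h import *
c=cam("top"); d=cam("scene")
f=lambda c,b:cv2.resize(c["image"][b[1]:b[3],b[0]:b[2],::-1],(400,300),interpolation=cv2.INTER_CUBIC)
# top hook 80x60 (5x), scene hook, top bay 120x90 (3.33x), ring scene 
im=np.vstack([np.hstack([f(c,(170,200,250,260)),f(d,(210,200,290,260))]),np.hstack([f(c,(280,60,400,210-60)),f(c,(280,140,380,215))])])
cv2.imwrite("pics/c.png",im)
# roof outline & blue blobs
for n,k in(("top",c),("scene",d)):
  hsv=cv2.cvtColor(k["image"],cv2.COLOR_RGB2HSV)
  m=cv2.inRange(hsv,(105,150,80),(130,255,255)); _,l,s,ce=cv2.connectedComponentsWithStats(m)
  print(n,"blue",[(s[i].tolist(),np.round(ce[i],1).tolist()) for i in range(1,len(s)) if s[i,4]>20])
  # the white roof
  img=k["image"]; m=(img.min(2)>200).astype(np.uint8)
  cs,_=cv2.findContours(m,cv2.RETR_EXTERNAL,cv2.CHAIN_APPROX_NONE)
  q=max(cs,key=cv2.contourArea); r=cv2.approxPolyDP(q,6,True)[:,0]
  print("roof",[(p.tolist(),np.round(onz(k,p.astype(float),115)[:2]).tolist()) for p in r])
```

```text
top blue [([202, 239, 12, 11, 83], [208.0, 243.7]), ([176, 296, 9, 8, 49], [180.2, 299.3]), ([500, 349, 12, 35, 369], [505.7, 367.5])]
roof [([317, 66], [827.0, -268.0]), ([291, 145], [675.0, -214.0]), ([365, 171], [626.0, -348.0]), ([390, 91], [778.0, -405.0])]
scene blue [([246, 215, 12, 25, 245], [251.6, 227.1]), ([265, 276, 10, 17, 121], [269.2, 283.7])]
roof [([179, 77], [975.0, -248.0]), ([191, 87], [914.0, -242.0]), ([188, 121], [809.0, -148.0]), ([204, 112], [808.0, -197.0]), ([202, 104], [837.0, -215.0]), ([221, 99], [818.0, -262.0]), ([246, 136], [670.0, -209.0]), ([299, 118], [626.0, -345.0]), ([270, 83], [777.0, -402.0]), ([217, 91], [852.0, -278.0]), ([201, 103], [842.0, -216.0]), ([208, 92], [865.0, -259.0]), ([199, 86], [903.0, -259.0]), ([226, 76], [887.0, -342.0]), ([214, 69], [936.0, -342.0]), ([197, 82], [921.0, -267.0]), ([209, 68], [950.0, -335.0]), ([204, 63], [980.0, -342.0])]
```

View pics/c.png

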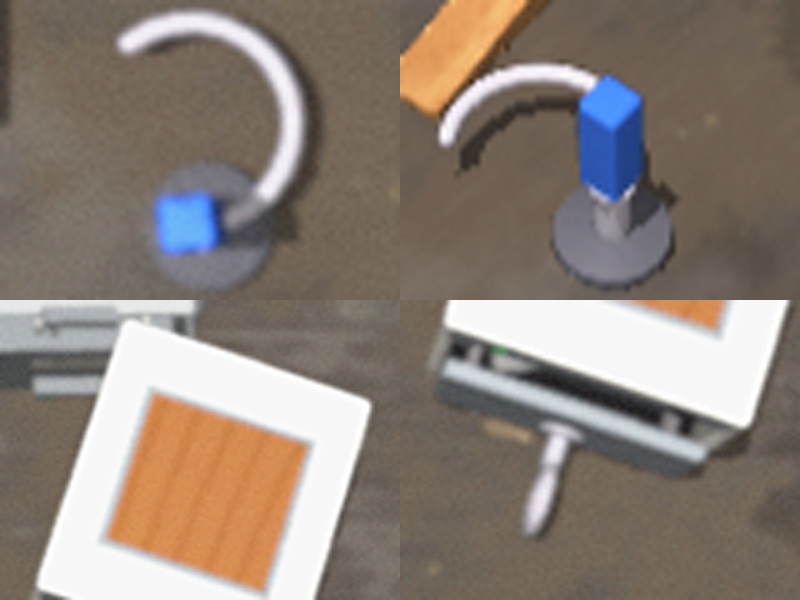

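Confirmed: the large hook stands at about top (208,245), with the bar opening to the upper left. The small one is smaller and lower down. Next I fit the hook and bay poses from the points read off the crops.

```bash
cat > fit.py <<'E'
from h import *
from scipy.optimize import least_squares
def R2(a): return np.array([[np.cos(a),-np.sin(a)],[np.sin(a),np.cos(a)]])
def W(p,L): # pose x,y,yaw ; local pts
    L=np.atleast_2d(L).astype(float); return np.c_[L[:,:2]@R2(p[2]).T+p[:2],L[:,2]]
th=np.radians(np.arange(195,391,1.5)); ARC=np.c_[40+40*np.cos(th),40*np.sin(th),0*th+32]
TIP=[74.6,20,32]
E
python3 - <<'E'
from fit import *
c=cam("top");d=cam("scene")
arcs={0:[(209.4,204.4),(223,213),(228.4,225),(222.4,238.4)],1:[(224,221),(237,214.6)]}
pts=[(0,(194.4,209),TIP),(1,(219,228.4),TIP),(0,(207.4,244.4),[0,0,102]),(1,(252.2,220.6),[0,0,102]),(1,(252.6,246),[0,0,2])]
K=[c,d]
def f(p):
    r=[]
    for k,uv,L in pts: r+=list((proj(K[k],W(p,L))[0]-uv))
    for k in arcs:
        P=proj(K[k],W(p,ARC))
        for uv in arcs[k]: r.append(np.min(np.linalg.norm(P-uv,axis=1)))
    return np.array(r)
s=least_squares(f,[450,-60,.2],loss="soft_l1");print("hook",s.x[:2].round(1),np.degrees(s.x[2]).round(1),f(s.x).round(1))
roof=[(0,(317,66),[164,73,115]),(0,(291,145),[0,73,115]),(0,(365,171),[0,-73,115]),(0,(390,91),[164,-73,115]),(1,(246,136),[0,73,115]),(1,(299,118),[0,-73,115]),(1,(270,83),[164,-73,115])]
g=lambda p:np.concatenate([proj(K[k],W(p,L))[0]-uv for k,uv,L in roof])
b=least_squares(g,[650,-280,-.35],loss="soft_l1");print("bay",b.x[:2].round(1),np.degrees(b.x[2]).round(1),g(b.x).round(1))
print("rings",W(b.x,[[-46,0,34],[-52,0,34]]).round(1).tolist())
a=np.linspace(0,2*np.pi,60)
out=[]
for k,n in((0,"top"),(1,"scene")):
    box=[(280,140,380,215),(235,120,315,180)][k]; sc=400/(box[2]-box[0])
    im=cv2.resize(K[k]["image"][box[1]:box[3],box[0]:box[2],::-1],(400,300),interpolation=cv2.INTER_CUBIC)
    for t,col in((0,(0,0,255)),(6,(0,255,0))):
        L=np.c_[-46-t+15.5*np.cos(a),0*a,34+15.5*np.sin(a)]
        L2=np.array([[-10-t,y,69] for y in np.linspace(-66,66,40)])
        for q in (proj(K[k],W(b.x,np.r_[L,L2]))-box[:2])*sc: cv2.circle(im,tuple(int(v) for v in q),0,col,-1)
    out.append(im)
for k in(0,1):
    box=[(170,200,250,260),(210,200,290,260)][k]
    im=cv2.resize(K[k]["image"][box[1]:box[3],box[0]:box[2],::-1],(400,300),interpolation=cv2.INTER_CUBIC)
    for q in (proj(K[k],W(s.x,np.r_[ARC,[[x,y,102] for x in(-10,10) for y in(-10,10)]]))-box[:2])*5: cv2.circle(im,tuple(int(v) for v in q),1,(0,0,255),-1)
    out.append(im)
cv2.imwrite("pics/d.png",np.vstack([np.hstack(out[:2]),np.hstack(out[2:])]))
E
```

```text
hook [498.6 -59.1] 8.9 [-0.3  0.4  0.1 -0.7 -0.5  0.4  0.3 -1.7  0.3  0.3  0.4  0.5  1.   0.1
  1.1  0.4]
bay [ 649.6 -279.7] -20.1 [-0.2 -0.7 -1.6  0.5  0.3  0.6 -0.1 -0.2 -0.5 -1.4  1.3 -0.4  0.3 -0.5]
rings [[606.4, -263.9, 34.0], [600.7, -261.8, 34.0]]
```

View pics/d.png

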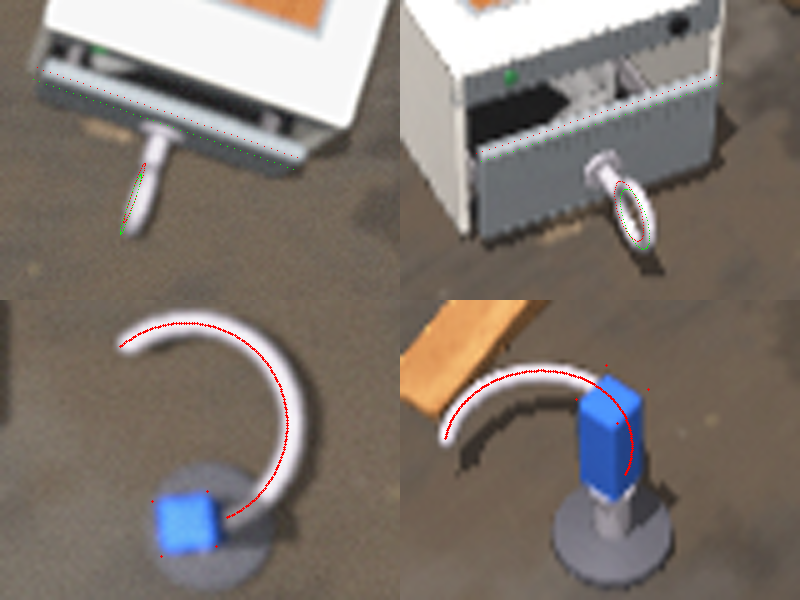

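Run:
```python
from fit import *
c=cam("top");d=cam("scene")
A=onz(c,(315.5,188.75),34);B=onz(d,(282.4,162.8),34);print(A.round(1),B.round(1))
# handle from both: top blue top-face centre; hook fit
print(onz(c,(207.4,244.4),102).round(1),onz(d,(252.2,220.6),102).round(1))
s=env.state(); R=np.array
y=s["tcp_rot"][2]; print(s["t"],s["eef_pos"],np.degrees(s["tcp_rot"]))
```

```text
[ 605.4 -267.6   34. ] [ 602.4 -265.2   34. ]
[499.3 -60.  102. ] [496.1 -55.8 102. ]
1.3 [ 180.41457371 -598.39399658  222.65839522] [ 1.79997877e+02 -4.23145515e-03 -7.32224893e+01]
```

```bash
cat > plan.py <<'E'
import numpy as np
def rows(p0,y0,targets):
    a=np.radians(y0);ex=np.array([np.cos(a),np.sin(a),0]);ey=np.array([np.sin(a),-np.cos(a),0]);ez=np.array([0,0,-1.])
    for p,y in targets:
        d=np.subtract(p,p0); print([round(float(v),4) for v in (d@ex/300,d@ey/300,d@ez/300,0,0,-(y-y0)/90)])
E
python3 -c "
from plan import *
rows([180.4,-598.4,222.7],-73.2,[([340,-328,220],-32.1),([340,-328,220],9)])
rows([340,-328,220],9,[([498.5,-58.5,220],9),([498.5,-58.5,74],9)])"
```

```text
[-0.7091, -0.7698, 0.009, 0.0, 0.0, -0.4567]
[-0.7091, -0.7698, 0.009, 0.0, 0.0, -0.9133]
[0.6624, -0.8046, 0.0, 0.0, 0.0, 0.0]
[0.6624, -0.8046, 0.4867, 0.0, 0.0, 0.0]
```

Emit:
send_rows(
  moves=[
    [[-0.709, -0.77, 0.009, 0, 0, -0.913], [-0.709, -0.77, 0.009, 0, 0, -0.913], [-0.709, -0.77, 0.009, 0, 0, -0.913], [-0.709, -0.77, 0.009, 0, 0, -0.913], [-0.709, -0.77, 0.009, 0, 0, -0.913], [-0.709, -0.77, 0.009, 0, 0, -0.913], [-0.709, -0.77, 0.009, 0, 0, -0.913], [-0.709, -0.77, 0.009, 0, 0, -0.913], [-0.709, -0.77, 0.009, 0, 0, -0.913], [-0.709, -0.77, 0.009, 0, 0, -0.913], [-0.709, -0.77, 0.009, 0, 0, -0.913], [-0.709, -0.77, 0.009, 0, 0, -0.913]],
  ],
  grip=-1,
)

```text
t: 2.3
eef_pos: [340.4, -327.9, 220.1]
tcp_rot: [3.141, -0.0, 0.164]
ft_force: [0.5, -0.6, -0.0]
opening: 0.999
```

Emit:
send_rows(
  moves=[
    [[0.662, -0.805, 0, 0, 0, 0], [0.662, -0.805, 0, 0, 0, 0], [0.662, -0.805, 0, 0, 0, 0], [0.662, -0.805, 0, 0, 0, 0], [0.662, -0.805, 0, 0, 0, 0], [0.662, -0.805, 0, 0, 0, 0], [0.662, -0.805, 0, 0, 0, 0], [0.662, -0.805, 0, 0, 0, 0], [0.662, -0.805, 0, 0, 0, 0], [0.662, -0.805, 0, 0, 0, 0], [0.662, -0.805, 0, 0, 0, 0]],
  ],
  grip=0,
)

```text
t: 3.22
eef_pos: [498.5, -59.0, 219.8]
tcp_rot: [3.141, 0.0, 0.156]
ft_force: [-0.2, 0.3, -0.1]
opening: 0.5
```

Emit:
send_rows(
  moves=[
    [[0, 0, 0.12, 0, 0, 0], [0, 0, 0.24, 0, 0, 0], [0, 0, 0.34, 0, 0, 0], [0, 0, 0.4, 0, 0, 0], [0, 0, 0.44, 0, 0, 0], [0, 0, 0.47, 0, 0, 0], [0, 0, 0.486, 0, 0, 0], [0, 0, 0.486, 0, 0, 0], [0, 0, 0.486, 0, 0, 0]],
  ],
)

```text
t: 3.97
eef_pos: [499.0, -59.2, 74.6]
tcp_rot: [3.141, -0.001, 0.155]
ft_force: [-0.3, 0.5, 0.3]
opening: 0.5
```

Emit:
send_rows(
  moves=[
    [[0, 0, 0, 0, 0, 0], [0, 0, 0, 0, 0, 0], [0, 0, 0, 0, 0, 0], [0, 0, 0, 0, 0, 0], [0, 0, 0, 0, 0, 0], [0, 0, 0, 0, 0, 0], [0, 0, 0, 0, 0, 0], [0, 0, 0, 0, 0, 0], [0, 0, 0, 0, 0, 0], [0, 0, 0, 0, 0, 0]],
  ],
  grip=1,
)

```text
t: 4.8
eef_pos: [499.0, -58.7, 74.4]
tcp_rot: [3.141, -0.001, 0.156]
ft_force: [-0.8, 0.3, 5.4]
opening: 0.207
```

```bash
python3 -c "
from plan import *
rows([499,-58.7,74.4],9,[([499,-58.7,114.4],9),([502,-120,114.4],-40)])
rows([502,-120,114.4],-40,[([509.9,-191,114.4],-90),([509.9,-191,76.9],-90)])"
```

```text
[0.0, 0.0, -0.1333, 0.0, 0.0, 0.0]
[-0.0221, 0.2034, -0.1333, 0.0, 0.0, 0.5444]
[0.1723, 0.1644, 0.0, 0.0, 0.0, 0.5556]
[0.1723, 0.1644, 0.125, 0.0, 0.0, 0.5556]
```

Emit:
send_rows(
  moves=[
    [[0, 0, -0.045, 0, 0, 0], [0, 0, -0.09, 0, 0, 0], [0, 0, -0.133, 0, 0, 0], [0, 0.02, -0.133, 0, 0, 0.05], [-0.003, 0.045, -0.133, 0, 0, 0.11], [-0.006, 0.07, -0.133, 0, 0, 0.18], [-0.009, 0.095, -0.133, 0, 0, 0.25], [-0.012, 0.12, -0.133, 0, 0, 0.32], [-0.015, 0.145, -0.133, 0, 0, 0.39], [-0.018, 0.17, -0.133, 0, 0, 0.46], [-0.022, 0.203, -0.133, 0, 0, 0.53], [-0.022, 0.203, -0.133, 0, 0, 0.544]],
  ],
)

```text
t: 5.8
eef_pos: [501.7, -120.9, 113.6]
tcp_rot: [3.141, 0.0, -0.705]
ft_force: [-0.9, 0.4, -2.8]
opening: 0.21
```

Emit:
send_rows(
  moves=[
    [[0.02, 0.02, 0, 0, 0, 0.07], [0.04, 0.038, 0, 0, 0, 0.14], [0.06, 0.057, 0, 0, 0, 0.21], [0.08, 0.076, 0, 0, 0, 0.28], [0.105, 0.1, 0, 0, 0, 0.35], [0.13, 0.124, 0, 0, 0, 0.42], [0.155, 0.148, 0, 0, 0, 0.49], [0.172, 0.164, 0.03, 0, 0, 0.555], [0.172, 0.164, 0.07, 0, 0, 0.555], [0.172, 0.164, 0.11, 0, 0, 0.555], [0.172, 0.164, 0.125, 0, 0, 0.555], [0.172, 0.164, 0.125, 0, 0, 0.555]],
  ],
)

```text
t: 6.8
eef_pos: [509.1, -190.0, 75.4]
tcp_rot: [3.139, 0.001, -1.568]
ft_force: [0.2, 0.0, -2.9]
opening: 0.21
```

Run:
```python
from fit import *
s=env.state();print(s["t"],s["eef_pos"],np.degrees(s["tcp_rot"]),s["opening"],s["ft_force"])
e=s["eef_pos"];p=[e[0],e[1],s["tcp_rot"][2]]
o=[]
for n,box in(("top",(270,170,350,230)),("scene",(250,130,330,190))):
    k=cam(n)
    im=cv2.resize(k["image"][box[1]:box[3],box[0]:box[2],::-1],(400,300),interpolation=cv2.INTER_CUBIC)
    A=ARC.copy();A[:,2]+=2.5
    for q in (proj(k,W(p,A))-box[:2])*5: cv2.circle(im,tuple(int(v) for v in q),1,(0,0,255),-1)
    o.append(im)
    print(n,proj(k,W(p,A))[[0,-1]].round())
cv2.imwrite("pics/e.png",np.hstack(o))
```

```text
6.8 [ 509.09845207 -190.04524303   75.41798529] [ 1.79876145e+02  6.45406970e-02 -8.98540989e+01] 0.21037841093660734 [ 0.17025519  0.01666318 -2.89469053]
top [[278. 244.]
 [315. 227.]]
scene [[295. 203.]
 [305. 178.]]
```

View pics/e.png

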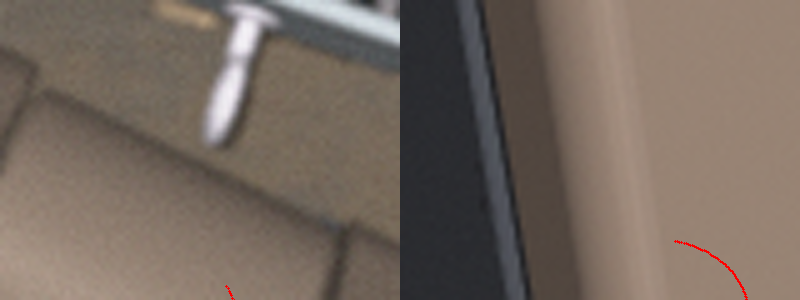

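Top crop: the ring end is at about (312,198) px and the arm hides the hook. I'll swing the hook forward for a moment to check how it sits in the hand.

Emit:
send_rows(
  moves=[
    [[0, 0, -0.03, 0, 0, -0.07], [0, 0, -0.06, 0, 0, -0.14], [0, 0, -0.06, 0, 0, -0.21], [0, 0, -0.06, 0, 0, -0.28], [0, 0, -0.06, 0, 0, -0.35], [0, 0, -0.06, 0, 0, -0.42], [0, 0, -0.06, 0, 0, -0.49], [0, 0, -0.06, 0, 0, -0.56], [0, 0, -0.06, 0, 0, -0.63], [0, 0, -0.06, 0, 0, -0.667], [0, 0, -0.06, 0, 0, -0.667]],
  ],
)

```text
t: 7.82
eef_pos: [509.9, -190.6, 95.3]
tcp_rot: [3.142, -0.001, -0.519]
ft_force: [0.4, -0.4, -2.5]
opening: 0.204
```

Run:
```python
from fit import *
k=cam("top");s=env.state();print(s["t"],s["eef_pos"],np.degrees(s["tcp_rot"]),s["opening"],s["ft_force"])
e=s["eef_pos"];p=[e[0],e[1],s["tcp_rot"][2]]
box=(250,150,370,240)
im=cv2.resize(k["image"][box[1]:box[3],box[0]:box[2],::-1],(800,600),interpolation=cv2.INTER_CUBIC)
A=ARC.copy();A[:,2]+=e[2]-74.4
for q in (proj(k,W(p,A))-box[:2])*800/120: cv2.circle(im,tuple(int(v) for v in q),1,(0,0,255),-1)
cv2.imwrite("pics/f.png",im)
```

```text
7.8667 [ 509.89303171 -190.64188301   95.19710561] [ 1.79999322e+02 -5.74489178e-02 -2.99675343e+01] 0.2070539992075823 [-0.18485575 -0.00971666 -2.75014405]
```

View pics/f.png

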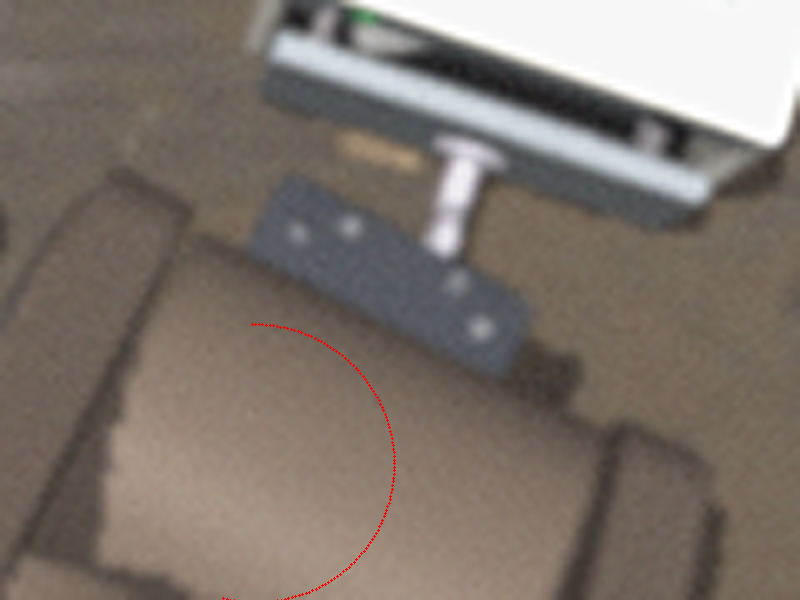

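```bash
cat > arc.py <<'E'
from plan import *
R=np.array([603.8,-265.5]);a=np.radians(-20.1);ex=np.array([np.cos(a),np.sin(a)]);ey=np.array([-ex[1],ex[0]])
def post(yaw,dx=-40,dy=0,z=77.,R=R):
    C=R+dx*ex+dy*ey; y=np.radians(yaw); p=C-40*np.array([np.cos(y),np.sin(y)]); return [*p,z]
E
python3 -c "
from arc import *
print(post(-90,-100),post(-90))
rows([509.9,-191,94.9],-30,[(post(-90,-100,z=95),-90),(post(-90,-100),-90)])
rows(post(-90,-100),-90,[(post(-90),-90)])
print()
ys=np.linspace(-90,-35,13)[1:]
rows(post(-90),-90,[(post(y),y) for y in ys])
print(post(-35))
"
```

```text
[np.float64(509.89057479052906), np.float64(-191.1340305414384), 77.0] [np.float64(566.2362299162116), np.float64(-211.75361221657536), 77.0]
[0.0002, 0.0004, -0.0003, 0.0, 0.0, 0.6667]
[0.0002, 0.0004, 0.0597, 0.0, 0.0, 0.6667]
[0.0687, -0.1878, 0.0, 0.0, 0.0, 0.0]

[0.0004, 0.0107, 0.0, 0.0, 0.0, -0.0509]
[0.0017, 0.0212, 0.0, 0.0, 0.0, -0.1019]
[0.0038, 0.0317, 0.0, 0.0, 0.0, -0.1528]
[0.0068, 0.0419, 0.0, 0.0, 0.0, -0.2037]
[0.0105, 0.0519, 0.0, 0.0, 0.0, -0.2546]
[0.0151, 0.0616, 0.0, 0.0, 0.0, -0.3056]
[0.0204, 0.0708, 0.0, 0.0, 0.0, -0.3565]
[0.0264, 0.0796, 0.0, 0.0, 0.0, -0.4074]
[0.0331, 0.0879, 0.0, 0.0, 0.0, -0.4583]
[0.0404, 0.0956, 0.0, 0.0, 0.0, -0.5093]
[0.0484, 0.1028, 0.0, 0.0, 0.0, -0.5602]
[0.0569, 0.1092, 0.0, 0.0, 0.0, -0.6111]
[np.float64(533.470148144652), np.float64(-228.8105547625335), 77.0]
```

Emit:
send_rows(
  moves=[
    [[0, 0, 0, 0, 0, 0.07], [0, 0, 0, 0, 0, 0.14], [0, 0, 0, 0, 0, 0.21], [0, 0, 0, 0, 0, 0.28], [0, 0, 0, 0, 0, 0.35], [0, 0, 0, 0, 0, 0.42], [0, 0, 0, 0, 0, 0.49], [0, 0, 0, 0, 0, 0.56], [0, 0, 0.02, 0, 0, 0.63], [0, 0, 0.04, 0, 0, 0.667], [0, 0, 0.06, 0, 0, 0.667], [0, 0, 0.06, 0, 0, 0.667]],
  ],
)

```text
t: 8.87
eef_pos: [509.4, -190.5, 75.8]
tcp_rot: [3.141, 0.0, -1.569]
ft_force: [0.2, 0.3, -3.5]
opening: 0.206
```

Emit:
send_rows(
  moves=[
    [[0.011, -0.031, 0, 0, 0, 0], [0.022, -0.062, 0, 0, 0, 0], [0.034, -0.094, 0, 0, 0, 0], [0.046, -0.126, 0, 0, 0, 0], [0.057, -0.157, 0, 0, 0, 0], [0.064, -0.175, 0, 0, 0, 0], [0.069, -0.188, 0, 0, 0, 0], [0.069, -0.188, 0, 0, 0, 0], [0.069, -0.188, 0, 0, 0, 0]],
  ],
)

```text
t: 9.62
eef_pos: [566.0, -211.3, 76.5]
tcp_rot: [3.141, 0.0, -1.57]
ft_force: [0.4, 0.1, -2.6]
opening: 0.208
```

Emit:
send_rows(
  moves=[
    [[0.0004, 0.0107, 0, 0, 0, -0.051], [0.0017, 0.0212, 0, 0, 0, -0.102], [0.0038, 0.0317, 0, 0, 0, -0.153], [0.0068, 0.0419, 0, 0, 0, -0.204], [0.0105, 0.0519, 0, 0, 0, -0.255], [0.0151, 0.0616, 0, 0, 0, -0.306], [0.0204, 0.0708, 0, 0, 0, -0.357], [0.0204, 0.0708, 0, 0, 0, -0.357]],
  ],
)

```text
t: 10.28
eef_pos: [544.1, -217.5, 76.6]
tcp_rot: [3.141, 0.0, -1.006]
ft_force: [0.1, 0.1, -2.1]
opening: 0.211
```

```bash
python3 -c "
from arc import *
ys=np.linspace(-57.9,-10,13)[1:]
rows(post(-57.9),-57.9,[(post(y),y) for y in ys])
print()
ys=np.linspace(-10,36,13)[1:]
rows(post(-10),-10,[(post(y),y) for y in ys])
print(post(-10),post(36))
"
```

```text
[0.0003, 0.0093, 0.0, 0.0, 0.0, -0.0444]
[0.0013, 0.0185, 0.0, 0.0, 0.0, -0.0887]
[0.0029, 0.0277, 0.0, 0.0, 0.0, -0.1331]
[0.0051, 0.0367, 0.0, 0.0, 0.0, -0.1774]
[0.008, 0.0455, 0.0, 0.0, 0.0, -0.2218]
[0.0115, 0.0541, 0.0, 0.0, 0.0, -0.2661]
[0.0155, 0.0625, 0.0, 0.0, 0.0, -0.3105]
[0.0202, 0.0705, 0.0, 0.0, 0.0, -0.3548]
[0.0254, 0.0782, 0.0, 0.0, 0.0, -0.3992]
[0.0311, 0.0856, 0.0, 0.0, 0.0, -0.4435]
[0.0373, 0.0925, 0.0, 0.0, 0.0, -0.4879]
[0.0439, 0.0989, 0.0, 0.0, 0.0, -0.5322]

[0.0003, 0.0089, 0.0, 0.0, 0.0, -0.0426]
[0.0012, 0.0178, 0.0, 0.0, 0.0, -0.0852]
[0.0027, 0.0266, 0.0, 0.0, 0.0, -0.1278]
[0.0047, 0.0353, 0.0, 0.0, 0.0, -0.1704]
[0.0074, 0.0438, 0.0, 0.0, 0.0, -0.213]
[0.0106, 0.0521, 0.0, 0.0, 0.0, -0.2556]
[0.0144, 0.0602, 0.0, 0.0, 0.0, -0.2981]
[0.0186, 0.068, 0.0, 0.0, 0.0, -0.3407]
[0.0234, 0.0755, 0.0, 0.0, 0.0, -0.3833]
[0.0287, 0.0827, 0.0, 0.0, 0.0, -0.4259]
[0.0345, 0.0895, 0.0, 0.0, 0.0, -0.4685]
[0.0407, 0.0959, 0.0, 0.0, 0.0, -0.5111]
[np.float64(526.8439197957233), np.float64(-244.80768510989816), 77.0] [np.float64(533.8755501412137), np.float64(-275.2650223082743), 77.0]
```

Emit:
send_rows(
  moves=[
    [[0.0003, 0.0093, 0, 0, 0, -0.044], [0.0013, 0.0185, 0, 0, 0, -0.089], [0.0029, 0.0277, 0, 0, 0, -0.133], [0.0051, 0.0367, 0, 0, 0, -0.177], [0.008, 0.0455, 0, 0, 0, -0.222], [0.0115, 0.0541, 0, 0, 0, -0.266], [0.0115, 0.0541, 0, 0, 0, -0.266]],
  ],
)

```text
t: 10.87
eef_pos: [532.7, -229.2, 76.6]
tcp_rot: [3.141, 0.0, -0.591]
ft_force: [-0.4, -0.4, -3.7]
opening: 0.212
```

Emit:
send_rows(
  moves=[
    [[0.0003, 0.0089, 0, 0, 0, -0.0426], [0.0012, 0.0178, 0, 0, 0, -0.0852], [0.0027, 0.0266, 0, 0, 0, -0.1278], [0.0047, 0.0353, 0, 0, 0, -0.1704], [0.0074, 0.0438, 0, 0, 0, -0.213], [0.0106, 0.0521, 0, 0, 0, -0.2556], [0.0106, 0.0521, 0, 0, 0, -0.2556]],
  ],
)

```text
t: 11.45
eef_pos: [526.8, -244.0, 76.6]
tcp_rot: [3.141, -0.0, -0.191]
ft_force: [-0.1, 0.3, -1.7]
opening: 0.208
```

Emit:
send_rows(
  moves=[
    [[0.0003, 0.0089, 0, 0, 0, -0.0426], [0.0012, 0.0178, 0, 0, 0, -0.0852], [0.0027, 0.0266, 0, 0, 0, -0.1278], [0.0047, 0.0353, 0, 0, 0, -0.1704], [0.0074, 0.0438, 0, 0, 0, -0.213], [0.0106, 0.0521, 0, 0, 0, -0.2556], [0.0106, 0.0521, 0, 0, 0, -0.2556]],
  ],
)

```text
t: 12.03
eef_pos: [527.2, -259.9, 76.6]
tcp_rot: [3.141, -0.0, 0.209]
ft_force: [-0.1, 0.0, -2.8]
opening: 0.213
```

Emit:
send_rows(
  moves=[
    [[0.0003, 0.0089, 0, 0, 0, -0.0426], [0.0012, 0.0178, 0, 0, 0, -0.0852], [0.0027, 0.0266, 0, 0, 0, -0.1278], [0.0047, 0.0353, 0, 0, 0, -0.1704], [0.0074, 0.0438, 0, 0, 0, -0.213], [0.0106, 0.0521, 0, 0, 0, -0.2556], [0.0144, 0.0602, 0, 0, 0, -0.2981], [0.0144, 0.0602, 0, 0, 0, -0.2981]],
  ],
)

```text
t: 12.7
eef_pos: [535.3, -276.5, 76.6]
tcp_rot: [3.141, -0.0, 0.677]
ft_force: [-0.3, -0.5, -2.7]
opening: 0.206
```

Run:
```python
from fit import *
s=env.state();print(s["t"],s["eef_pos"],np.degrees(s["tcp_rot"]),s["ft_force"])
e=s["eef_pos"];p=[e[0],e[1],s["tcp_rot"][2]];o=[]
for n,box in(("top",(260,130,380,220)),("scene",(220,100,340,190))):
    k=cam(n)
    im=cv2.resize(k["image"][box[1]:box[3],box[0]:box[2],::-1],(400,300),interpolation=cv2.INTER_CUBIC)
    A=ARC.copy();A[:,2]+=2.5
    for q in (proj(k,W(p,A))-box[:2])*400/120: cv2.circle(im,tuple(int(v) for v in q),0,(0,0,255),-1)
    o.append(im)
cv2.imwrite("pics/g.png",np.hstack(o))
```

```text
12.7 [ 535.29264907 -276.53502051   76.5517092 ] [ 1.79981842e+02 -1.80059518e-03  3.87962014e+01] [-0.30148781 -0.45295307 -2.70745558]
```

View pics/g.png

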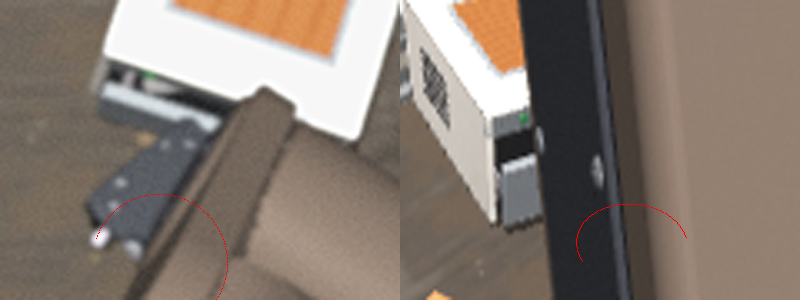

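The top crop shows the tip out on the left at crop pixel (98,238). That matches the model, and there was no contact force along the way. Pulling now.

Emit:
send_rows(
  moves=[
    [[-0.005, -0.008, 0, 0, 0, 0], [-0.011, -0.019, 0, 0, 0, 0], [-0.02, -0.033, 0, 0, 0, 0], [-0.029, -0.047, 0, 0, 0, 0], [-0.037, -0.062, 0, 0, 0, 0], [-0.046, -0.076, 0, 0, 0, 0], [-0.055, -0.09, 0, 0, 0, 0], [-0.063, -0.105, 0, 0, 0, 0], [-0.072, -0.119, 0, 0, 0, 0], [-0.081, -0.133, 0, 0, 0, 0], [-0.086, -0.143, 0, 0, 0, 0], [-0.086, -0.143, 0, 0, 0, 0]],
  ],
)

```text
t: 13.8
eef_pos: [487.2, -259.0, 76.6]
tcp_rot: [-3.141, 0.0, 0.68]
ft_force: [-0.2, -0.5, -2.7]
opening: 0.207
```

Run:
```python
from fit import *
s=env.state();print(s["t"],s["eef_pos"],np.degrees(s["tcp_rot"]),s["ft_force"])
e=s["eef_pos"];p=[e[0],e[1],s["tcp_rot"][2]];o=[]
for n,box in(("top",(240,110,400,230)),("scene",(220,80,380,200))):
    k=cam(n)
    im=cv2.resize(k["image"][box[1]:box[3],box[0]:box[2],::-1],(400,300),interpolation=cv2.INTER_CUBIC)
    A=ARC.copy();A[:,2]+=2.5
    for q in (proj(k,W(p,A))-box[:2])*400/160: cv2.circle(im,tuple(int(v) for v in q),0,(0,0,255),-1)
    o.append(im)
cv2.imwrite("pics/i.png",np.hstack(o))
```

```text
13.8 [ 487.17685909 -259.02106062   76.55633459] [-1.79954428e+02  2.60625477e-02  3.89412195e+01] [-0.20124022 -0.48086086 -2.66102153]
```

View pics/i.png

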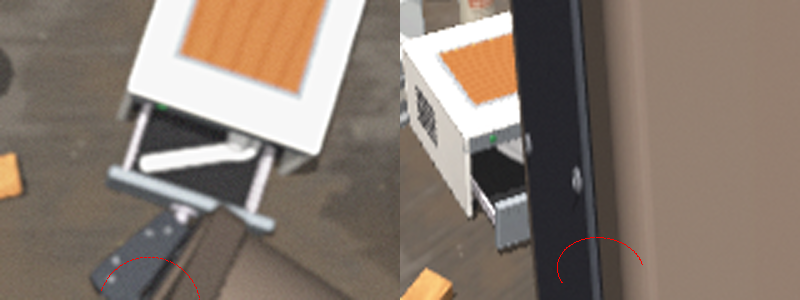

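The tray is following: its front is now well clear of the bay and the iron head lies inside. I'll continue to the stop.

Emit:
send_rows(
  moves=[
    [[-0.005, -0.008, 0, 0, 0, 0], [-0.011, -0.019, 0, 0, 0, 0], [-0.02, -0.033, 0, 0, 0, 0], [-0.029, -0.047, 0, 0, 0, 0], [-0.037, -0.062, 0, 0, 0, 0], [-0.046, -0.076, 0, 0, 0, 0], [-0.055, -0.09, 0, 0, 0, 0], [-0.063, -0.105, 0, 0, 0, 0], [-0.072, -0.119, 0, 0, 0, 0], [-0.078, -0.128, 0, 0, 0, 0], [-0.078, -0.128, 0, 0, 0, 0]],
  ],
)

```text
t: 14.82
eef_pos: [444.8, -243.8, 76.5]
tcp_rot: [-3.141, 0.0, 0.68]
ft_force: [0.3, -0.0, -2.5]
opening: 0.208
```

Emit:
send_rows(
  moves=[
    [[-0.003, -0.006, 0, 0, 0, 0], [-0.007, -0.011, 0, 0, 0, 0], [-0.01, -0.017, 0, 0, 0, 0], [-0.01, -0.017, 0, 0, 0, 0]],
  ],
)

```text
t: 15.15
eef_pos: [439.9, -242.0, 76.5]
tcp_rot: [-3.142, 0.0, 0.68]
ft_force: [1.0, -1.0, -2.6]
opening: 0.208
```

Emit:
send_rows(
  moves=[
    [[-0.002, -0.003, 0, 0, 0, 0], [-0.0035, -0.006, 0, 0, 0, 0], [-0.005, -0.0085, 0, 0, 0, 0], [-0.005, -0.0085, 0, 0, 0, 0]],
  ],
)

```text
t: 15.48
eef_pos: [437.3, -241.1, 76.6]
tcp_rot: [3.141, 0.0, 0.68]
ft_force: [0.7, -0.9, -2.6]
opening: 0.208
```

Emit:
send_rows(
  moves=[
    [[-0.002, -0.003, 0, 0, 0, 0], [-0.0035, -0.006, 0, 0, 0, 0], [-0.005, -0.0085, 0, 0, 0, 0], [-0.005, -0.0085, 0, 0, 0, 0]],
  ],
)

```text
t: 15.82
eef_pos: [436.2, -240.7, 76.7]
tcp_rot: [3.138, -0.002, 0.679]
ft_force: [10.5, -0.6, -8.5]
opening: 0.213
```

Emit:
send_rows(
  moves=[
    [[-0.002, -0.003, 0, 0, 0, 0], [-0.0035, -0.006, 0, 0, 0, 0], [-0.005, -0.0085, 0, 0, 0, 0], [-0.005, -0.0085, 0, 0, 0, 0]],
  ],
)

```text
t: 16.15
eef_pos: [435.5, -240.5, 76.8]
tcp_rot: [3.133, -0.004, 0.678]
ft_force: [22.6, -0.4, -15.9]
opening: 0.207
```

Emit:
send_rows(
  moves=[
    [[0.003, 0.005, 0, 0, 0, 0], [0.007, 0.011, 0, 0, 0, 0], [0.012, 0.02, 0, 0, 0, 0], [0.012, 0.02, 0, 0, 0, 0], [0.012, 0.02, 0.003, 0, 0, 0], [0.012, 0.02, 0.006, 0, 0, 0], [0.012, 0.02, 0.006, 0, 0, 0], [0.012, 0.02, 0.006, 0, 0, 0]],
  ],
)

```text
t: 16.82
eef_pos: [438.1, -241.2, 74.6]
tcp_rot: [-3.141, 0.0, 0.68]
ft_force: [0.9, -0.2, -3.3]
opening: 0.21
```

Emit:
send_rows(
  moves=[
    [[0, 0, 0.002, 0, 0, 0], [0, 0, 0.004, 0, 0, 0], [0, 0, 0.004, 0, 0, 0], [0, 0, 0.004, 0, 0, 0]],
  ],
)

```text
t: 17.15
eef_pos: [438.2, -241.3, 74.4]
tcp_rot: [3.141, 0.0, 0.68]
ft_force: [-3.8, 2.4, 12.1]
opening: 0.209
```

Emit:
send_rows(
  moves=[
    [[0, 0, -0.002, 0, 0, 0], [0, 0, -0.002, 0, 0, 0], [0, 0, -0.002, 0, 0, 0]],
  ],
)

```text
t: 17.4
eef_pos: [438.4, -241.4, 74.4]
tcp_rot: [3.141, -0.0, 0.68]
ft_force: [-2.0, 1.0, 6.3]
opening: 0.209
```

Emit:
send_rows(
  moves=[
    [[0, 0, 0, 0, 0, 0], [0, 0, 0, 0, 0, 0], [0, 0, 0, 0, 0, 0], [0, 0, 0, 0, 0, 0], [0, 0, 0, 0, 0, 0], [0, 0, 0, 0, 0, 0]],
  ],
  grip=0,
)

```text
t: 17.9
eef_pos: [438.4, -241.4, 74.1]
tcp_rot: [-3.142, 0.0, 0.68]
ft_force: [0.4, 0.2, 0.1]
opening: 0.493
```

Emit:
send_rows(
  moves=[
    [[0, 0, -0.01, 0, 0, 0], [0, 0, -0.03, 0, 0, 0], [0, 0, -0.07, 0, 0, 0], [0, 0, -0.13, 0, 0, 0], [0, 0, -0.22, 0, 0, 0], [0, 0, -0.32, 0, 0, 0], [0, 0, -0.42, 0, 0, 0], [0, 0, -0.5, 0, 0, 0], [0, 0, -0.5, 0, 0, 0]],
  ],
)

```text
t: 18.65
eef_pos: [439.6, -242.2, 229.1]
tcp_rot: [3.134, -0.002, 0.68]
ft_force: [-0.3, 0.7, -0.2]
opening: 0.499
```

Emit:
send_rows(
  moves=[
    [[-0.99, 0.437, 0, 0, 0, 0], [-0.99, 0.437, 0, 0, 0, 0], [-0.99, 0.437, 0, 0, 0, 0], [-0.99, 0.437, 0, 0, 0, 0], [-0.99, 0.437, 0, 0, 0, 0], [-0.99, 0.437, 0, 0, 0, 0], [-0.99, 0.437, 0, 0, 0, 0], [-0.99, 0.437, 0, 0, 0, 0], [-0.99, 0.437, 0, 0, 0, 0], [-0.99, 0.437, 0, 0, 0, 0], [-0.99, 0.437, 0, 0, 0, 0]],
  ],
)

```text
t: 19.57
eef_pos: [289.7, -529.4, 223.8]
tcp_rot: [-3.141, -0.0, 0.679]
ft_force: [-0.1, -0.1, -0.0]
opening: 0.498
```

Run:
```python
from fit import *
s=env.state();print(s["t"],s["eef_pos"],s["ft_force"]);o=[]
for n,box in(("top",(250,100,410,340-0-0-0)),("scene",(210,80,370,320))):
    k=cam(n); o.append(cv2.resize(k["image"][box[1]:box[3],box[0]:box[2],::-1],(400,600),interpolation=cv2.INTER_CUBIC))
    hsv=cv2.cvtColor(k["image"],cv2.COLOR_RGB2HSV)
    m=cv2.inRange(hsv,(105,150,80),(130,255,255)); _,l,q,ce=cv2.connectedComponentsWithStats(m)
    print(n,[(q[i].tolist(),np.round(ce[i],1).tolist()) for i in range(1,len(q)) if q[i,4]>20])
    print(proj(k,W([649.6,-279.7,np.radians(-20.1)],[[-110,66,69],[-110,-66,69],[-146,0,34]])).round(1).tolist())
cv2.imwrite("pics/j.png",np.hstack(o))
```

```text
19.5667 [ 289.73481649 -529.42963862  223.82678834] [-0.05282756 -0.10080016 -0.0261528 ]
top [([302, 270, 15, 14, 133], [308.7, 275.9]), ([176, 296, 9, 8, 52], [180.1, 299.2])]
[[272.5, 206.2], [338.6, 228.9], [297.7, 236.3]]
scene [([327, 183, 12, 23, 216], [332.5, 193.6]), ([265, 276, 10, 17, 121], [269.2, 283.7])]
[[268.7, 178.6], [319.1, 160.8], [300.8, 190.2]]
```

View pics/j.png

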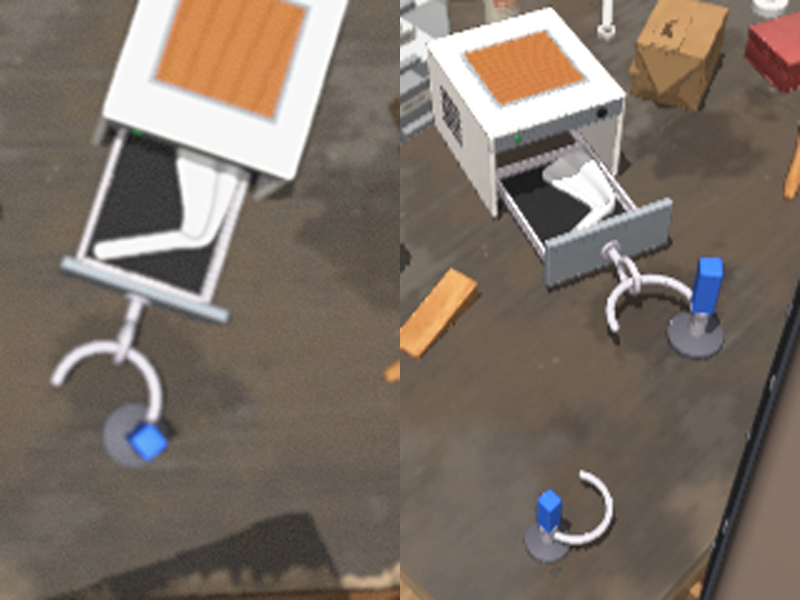

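Run:
```python
from fit import *
for n in("top","scene"):
    k=cam(n);p=[438.4,-241.4,np.radians(39)]
    print(n,proj(k,W(p,[[0,0,102],[0,0,46],[0,0,2],TIP])).round(1).tolist())
    hsv=cv2.cvtColor(k["image"],cv2.COLOR_RGB2HSV);m=cv2.inRange(hsv,(105,150,80),(130,255,255)); _,l,q,ce=cv2.connectedComponentsWithStats(m)
    print([np.round(ce[i],1).tolist() for i in range(1,len(q)) if q[i,4]>60])
```

```text
top [[309.3, 276.4], [305.6, 274.7], [303.0, 273.5], [272.1, 251.6]]
[[308.7, 275.9]]
scene [[334.3, 185.1], [330.4, 201.8], [327.6, 213.7], [295.8, 210.1]]
[[332.5, 193.6], [269.2, 283.7]]
```

```bash
python3 -c "
from cell import env
print(env.job_done(), env.state()['t'])"
```

```text
the job is handed in; nothing more can be done
the job is handed in; nothing more can be done
```

The tray is fully out at its stop, and the job is handed in at about 20 s on the clock. The larger hook stands free on its foot, still threaded through the ring.

I gripped the hook by its blue handle and swung its bar about 130° through the ring from right to left. The tip ended about 90° round from the ring. I pulled until the stop pushed back (about 22 N), eased off, set the foot down, opened the gripper and moved the arm clear.

**Final pictures:**
- **Tray:** its front panel is within 1 px of the 100 mm position in the scene camera. The top view is about 3 px off; a similar top-camera offset showed before the pull.
- **Hook:** the handle and tip are within about 1 px of an upright hook, and the bar passes through the ring.
- **Iron head:** it is lying in the tray.
- **Bystanders:** the small hook has not moved and the wedge looks undisturbed. The jar and mallet were outside the last crops, so I did not check them again; the arm worked above and clear of them.

**What I could not see:** the arm hid the ring during the threading, so that part relied on the wrist force, which showed no contact. The first clear view of the bar through the ring came after release.

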